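# Unclip the battery cover of the inspection light box

## Robot

A 6-joint arm with a two-finger parallel gripper is mounted at the origin on the work surface. World frame = base frame: x ahead of the robot, y to its left, z up, the work surface at z = 0. Lengths are in mm, angles in rad, forces in N, time in s.
With the tool pointing down it reaches from about 325 to 875 mm from the base axis. Payload 4.4 kg.
Tool frame: the origin (TCP) lies on the centre line of the jaws, within the pads' length; the fingertips stand ahead of it and the grasp point (between the pads) lies 6 mm ahead of it (ctrl.tcp_to_tips is the z of the fingertips in the tool frame, in mm); z points along the fingers, y is the direction in which the jaws open and shut (so a half turn about z gives the same grasp; the last joint's range is limited). The gripper opens to 85 mm and grips with 20 to 120 N. Pads are 22 mm wide; open, the fingers measure 114 mm over their backs; the gripper's body (76 mm by 85 mm) begins 54 mm behind the grasp point. The pads swing forward as they close: fully open they stand 13 mm farther back than shut.
Start: joints at [-1.49, 0.207, 1.542, -0, 1.393, -0.15], TCP at [132.082, -559.627, 256.282] pointing down, gripper open.
Joint ranges: [-2.73, 2.73], [-0.86, 2.22], [0.23, 2.46], [-1.11, 4.25], [0.08, 2.63], [-2.82, 2.82]. Speed limits (rad/s): [2.79, 2.79, 3.14, 3.14, 3.14, 3.14].

## Interface

Orientations are given as a 3x3 rotation matrix whose columns are the frame's x, y, z axes.
In Python, from plant import ctrl, sensors, optics gives the robot as it stands. Calls block until the motion is done:
- ctrl.move_ptp(position, orientation): joint-space move of the TCP to a pose.
- ctrl.move_l(position, rot=None, vel=150, threshold=None): straight line of the TCP; rot=None keeps the orientation; vel is the mean speed in mm/s. With threshold (N) it stops when the force on the tool has changed by that much, and returns True; else False.
- ctrl.set_joints(angles): joint-space move.
- ctrl.gripper_to(opening, force=None): finger opening in mm; force is the grip in N (None keeps the last); returns when the fingers have stopped.
- ctrl.hold(seconds).
- ctrl.solve_ik(position, orientation): joint angles nearest the present ones, or None.
- sensors.read_state(): the state.
- optics.grab_frame(name): name is "scene" or "top" or "wrist"; returns (picture, depth): 420x560x3 uint8, red, green, blue; 420x560 float32, mm along the optical axis (not along the pixel's ray), 0 where there is no reading.
- optics.camera_params(name): a dict with "mtx" (3x3 intrinsics, pixels), "R" (3x3) and "t" (3): a world point X has camera coordinates R X + t; the wrist camera has in their place "T_tool_cam" (4x4, takes a point from camera to tool coordinates, whose origin is the TCP and whose axes are the flange's). Camera axes: x right, y down, z forward; pixel columns grow to the right and rows downward; lengths in mm; the calibration is good to about 2 mm. A picture is of the moment at which its call begins: read the wrist's pose just before it. camera_params takes no time and is no camera call.
A pose or a line that the arm cannot do raises ctrl.MotionError and nothing moves.
- ctrl.finish_job(): hands the job in, once; it reports no verdict.
The state is a dict: "t": time; "q": joint angles; "qvel": joint speeds; "tau": joint torques, N m; "eef_pos": TCP position; "eef_rot": TCP orientation; "force": force on the tool from outside, world axes, zero at the start; "wrist_torque": the same for the moment, N m; "grip_width": finger opening in mm.
Only numpy, scipy, OpenCV 4.12 (cv2) and the standard library are available. Lean on these libraries where they do the work, as an engineer would, in place of code of your own. Each camera call takes 0.05 s, during which the arm holds its last target. There are 200 camera calls.

## Task

Take the battery cover off the grey inspection light box: press its orange snap tab inward without overstraining it, keep it pressed while you bring that edge of the cover up until it is clear of the rim, then take the cover by its black handle, lift it off and lay it flat, handle up, in the middle of the green pad. Set it down rather than dropping it, do not force the box, and leave the glass discs and the aluminium strip where they are.

Things in the scene. Friction and masses are not known exactly. Their poses are not given: they have to be found in the camera images.
- lamp: Grey light box, fixed to the bench, 45 mm high; origin on the bench under the centre of its battery bay, z up. In its frame it spans x -90 to 66, y -48 to 112 mm (a round white window at y 77). The bay is a loose black tray; its opening spans x -53 to 52, y -40 to 40 (rims 41.5 to 45 mm high). Tray and cover slip 2 to 14 mm to -x, unknown, under a 6 to 9 N push, then stop. Tab on the +x side.
- cover: Battery cover, loose, 100 to 170 g: white plate 100 (x) by 76 (y) by 5 mm, flat below. Origin: middle of its underside, 38 mm above the bench when seated; axes as the box's (within a degree), z up. On its -x edge, two 6 mm lugs hook 3 mm under the tray's -x rim, and a 17 mm tongue between them. Once the tab edge is up, draw the cover 10 to 20 mm to +x while lifting, and it is free.
- handle (a point): Centre of the cover's black handle bar: 56 mm long (cover's x), 12 mm wide (y), from 5 to 27 mm above the cover's underside; this point is 16 mm above the underside and 2 mm to -x of the cover's origin. Same axes as the cover. Grasp across y from above.
- tab_face (a point): Middle of the orange snap tab's outer (+x) face, 20 mm above the cover's underside (58 mm above the bench when seated). The tab is an upright plate 30 mm wide (y), 4 mm thick, 28 mm high in the middle of the cover's +x edge; axes as the cover. Press along -x, above the rim (45 mm). A nose 5 mm long, 3 mm thick at its foot hooks 4 mm under the tray's +x rim.
- tab (a joint): Inward flex of the snap tab, m: 0 relaxed, hard stop at 0.0055. Needs 4 N plus 2 N per mm (friction adds up to 2 N); first the loose tray slips back (see lamp). The nose clears the rim from about 3 mm, at about 9 to 12 N; the tab cracks above 17 N. If let go with the cover still down, it snaps back under the rim.
- cover_edge (a point): On the cover's underside near the tab, 44 mm to +x of its origin; 38 mm above the bench when seated. A weak spring (2.5 N) lifts this edge to about 50 mm when the nose is free, but the pressing finger's friction holds it down: keep pressing and move up about 12 mm with the tab, then withdraw. The cover pivots on its lugs (0.1 rad), so the tab's face goes 2 mm further inward.
- pad: Green pad, fixed: 180 mm (x) by 170 mm (y), 6 mm thick. Origin under its centre on the bench, top 6 mm higher.
- disc_red: Bystander: red glass disc in an aluminium rim, 62 mm across, 9 mm high, lying loose; origin under its centre.
- disc_blue: Bystander: blue glass disc in an aluminium rim, 62 mm across, 9 mm high, lying loose; origin under its centre.
- disc_green: Bystander: green glass disc in an aluminium rim, 62 mm across, 9 mm high, lying loose; origin under its centre.
- strip: Bystander: flat aluminium strip 360 mm (y) by 22 mm (x), 6 mm thick, lying loose; origin under its centre.
Things that resemble listed ones, but are neither listed nor needed, are in the scene too. Of the things like the pad, leave any that is yellow; of the rest the larger one is meant. There is more than one size of the cover; the one meant has the size given above.

How it is judged:
By the outcome, as a careful person would: the job done as asked, in the order asked, and still so for the second after the job is handed in, with the robot touching nothing.
It also fails if it takes over 72 s, if anything falls off the work surface, if the arm or the gripper's body presses on something with over 40 N, if the wrist force passes 120 N, or if a joint passes its speed limit or range.

## Working session

There is one attempt and no reset: what is moved stays moved. The work goes in short steps, each a Python script; the robot and the scene stay as the last script left them, time stands still between calls to the robot, and variables do not carry over. Pictures are saved under pics/ and viewed, about 8 in all and at most 12, crops included, and the job is handed in when it is done.

```bash
mkdir -p pics
cat > h.py <<'E'
import numpy as np, cv2
from plant import ctrl, sensors, optics
def grab(n,tag):
    s=sensors.read_state(); im,d=optics.grab_frame(n)
    p=optics.camera_params(n); K=np.array(p["mtx"])
    if n=="wrist":
        T=np.eye(4);T[:3,:3]=s["eef_rot"];T[:3,3]=s["eef_pos"];T=T@np.array(p["T_tool_cam"])
    else:
        R=np.array(p["R"]);T=np.eye(4);T[:3,:3]=R.T;T[:3,3]=-R.T@np.array(p["t"])
    np.savez(f"pics/{tag}.npz",im=im,d=d,K=K,T=T)
    cv2.imwrite(f"pics/{tag}.png",im[:,:,::-1]); return im,d
class F:
    def __init__(s,tag):
        z=np.load(f"pics/{tag}.npz");s.im,s.d,s.K,s.T=z["im"],z["d"],z["K"],z["T"]
        v,u=np.mgrid[:420,:560]; r=np.stack([(u-s.K[0,2])/s.K[0,0],(v-s.K[1,2])/s.K[1,1],np.ones(u.shape)],-1)
        s.ray=r; s.P=(r*s.d[...,None])@s.T[:3,:3].T+s.T[:3,3]
    def px(s,u,v,z=None):  # world point; with z: ray meets plane z
        r=s.T[:3,:3]@np.array([(u-s.K[0,2])/s.K[0,0],(v-s.K[1,2])/s.K[1,1],1]);o=s.T[:3,3]
        if z is None: return o+r*s.d[int(round(v)),int(round(u))]
        return o+r*(z-o[2])/r[2]
E
cat > a.py <<'E'
from h import *
a,_=grab("top","top0"); b,_=grab("scene","sc0")
cv2.imwrite("pics/top0b.png",cv2.resize(a[:,:,::-1],(784,588),interpolation=cv2.INTER_CUBIC))
print(ctrl.tcp_to_tips, sensors.read_state()["t"])
E
python3 a.py
```

```text
25.0 0.1
```

View pics/top0b.png

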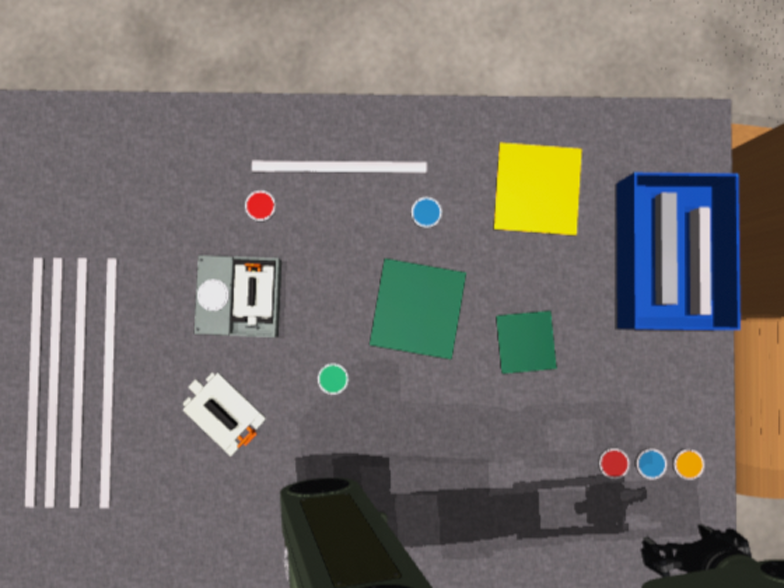

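View pics/sc0.png

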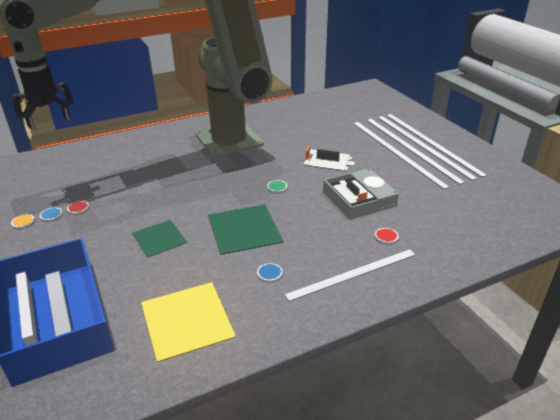

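The top view, in the enlarged picture, shows the following:
- **Box:** it sits at (238,297), with the seated cover's orange tab at (254,266).
- **Covers:** there are two candidates, the one seated in the box at (252,292) and a loose, larger one at (222,413). The seated one is meant; I'll check its size.
- **Pads:** yellow is at (538,188), the larger green at (418,308) and the smaller green at (526,342). The larger green is meant.

```bash
cat > b.py <<'E'
from h import *
f=F("top0"); k=560/784
for n,u,v in [("tab",254,266),("handle",252,292),("red",260,205),("blue",426,212),("dgreen",333,379),("strip",339,167),("window",212,295),("loose",222,413)]:
    print(n,f.px(u*k,v*k).round(1))
hsv=cv2.cvtColor(f.im,cv2.COLOR_RGB2HSV)
m=cv2.inRange(hsv,(65,80,40),(95,255,200))
c=max(cv2.findContours(m,0,2)[0],key=cv2.contourArea)
r=cv2.boxPoints(cv2.minAreaRect(c)); w=np.array([f.px(u,v,6) for u,v in r]); print("pad",w.round(1),w.mean(0).round(1))
# box: pixels with height 38..50 in region
P=f.P; reg=np.zeros(P.shape[:2],bool); reg[int(245*k):int(345*k),int(185*k):int(290*k)]=1
q=P[reg&(P[...,2]>36)&(P[...,2]<52)][:,:2].astype(np.float32); print("box",cv2.minAreaRect(q), cv2.boxPoints(cv2.minAreaRect(q)).round(1))
for n,lo,hi in [("orange",(3,150,90),(16,255,255))]:
    mm=(cv2.inRange(hsv,lo,hi)>0)&reg; print(n,P[mm].mean(0).round(1),P[mm].min(0).round(1),P[mm].max(0).round(1))
cr=f.im[int(240*k):int(460*k),int(175*k):int(290*k)]
cv2.imwrite("pics/crop0.png",cv2.resize(cr[:,:,::-1],None,fx=3.8,fy=3.8,interpolation=cv2.INTER_CUBIC)); print(cr.shape)
E
python3 b.py
```

```text
tab [583.2 168.3  69.2]
handle [533.1 172.6  61.8]
red [713.8 170.2   8.4]
blue [ 703.1 -168.4   11.2]
dgreen [362.6  15.8  12.7]
strip [793.7  10.1  10.1]
window [526.8 252.6  52.1]
loose [294.8 232.5  32.3]
pad [[ 432.6  -55.     6. ]
 [ 609.5  -83.8    6. ]
 [ 582.1 -251.5    6. ]
 [ 405.5 -221.7    6. ]] [ 507.4 -153.     6. ]
box ((525.6761474609375, 208.007568359375), (160.8367462158203, 156.15640258789062), 88.73493194580078) [[445.8 129.3]
 [602.  125.9]
 [605.5 286.7]
 [449.4 290.1]]
orange [585.1 173.2  54. ] [577.2 159.3  31.4] [591.4 191.   72. ]
(157, 82, 3)
```

View pics/crop0.png

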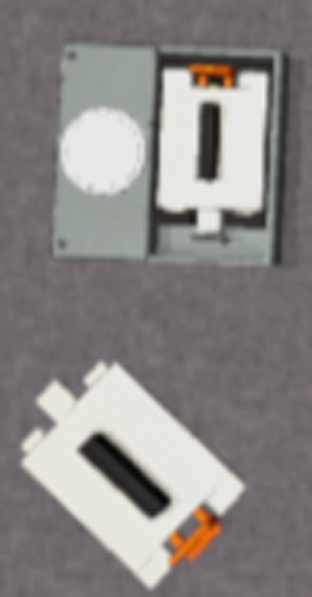

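The crop confirms it. The seated cover measures about 77 mm across y, matching the listed size, while the loose one is larger. The box yaw is about -1.25° and its origin is near (537,176). The tab faces +x, away from the robot. Next is a closer look with the wrist camera.

```bash
cat >> h.py <<'E'
from scipy.spatial.transform import Rotation as Ro
YAW=np.radians(-1.25)
def rot(yaw=YAW,pitch=0,flip=1):  # tool down, tool x along flip*x_box; pitch: nose-up tilt of +x side
    B=Ro.from_euler('z',yaw).as_matrix()@Ro.from_euler('y',-pitch).as_matrix()
    return B@np.array([[flip,0,0],[0,-flip,0],[0,0,-1.]])
E
cat > c.py <<'E'
from h import *
s=sensors.read_state(); print(s["eef_rot"].round(2), optics.camera_params("wrist")["T_tool_cam"])
p=[575,174,240]
for fl in (1,-1): print(fl, ctrl.solve_ik(p,rot(flip=fl)))
q=[ctrl.solve_ik(p,rot(flip=fl)) for fl in(1,-1)]
fl=1 if q[1] is None or (q[0] is not None and abs(q[0][5])<abs(q[1][5])) else -1
ctrl.gripper_to(0,20); ctrl.move_ptp(p,rot(flip=fl)); print(fl, sensors.read_state()["t"], sensors.read_state()["force"])
a,_=grab("wrist","w1")
cv2.imwrite("pics/w1b.png",cv2.resize(a[:,:,::-1],(784,588),interpolation=cv2.INTER_CUBIC))
E
python3 c.py
```

```text
[[ 0.97  0.23 -0.  ]
 [ 0.23 -0.97  0.  ]
 [ 0.   -0.   -1.  ]] [[ 7.46421013e-04 -9.64070416e-01 -2.65645772e-01  6.67693593e+01]
 [ 9.99999570e-01  8.65607754e-04 -3.31592460e-04  1.98943945e+00]
 [ 5.49623520e-04 -2.65645410e-01  9.64070648e-01 -1.17414675e+02]
 [ 0.00000000e+00  0.00000000e+00  0.00000000e+00  1.00000000e+00]]
1 [ 1.49864166e-01  2.73513322e-01  1.49369116e+00 -4.44089210e-16
  1.37438817e+00  1.74247711e+00]
-1 [ 1.49864166e-01  2.73513322e-01  1.49369116e+00 -4.44089210e-16
  1.37438817e+00 -1.39911554e+00]
-1 3.875 [0.05997309 0.02236085 0.28846786]
```

View pics/w1b.png

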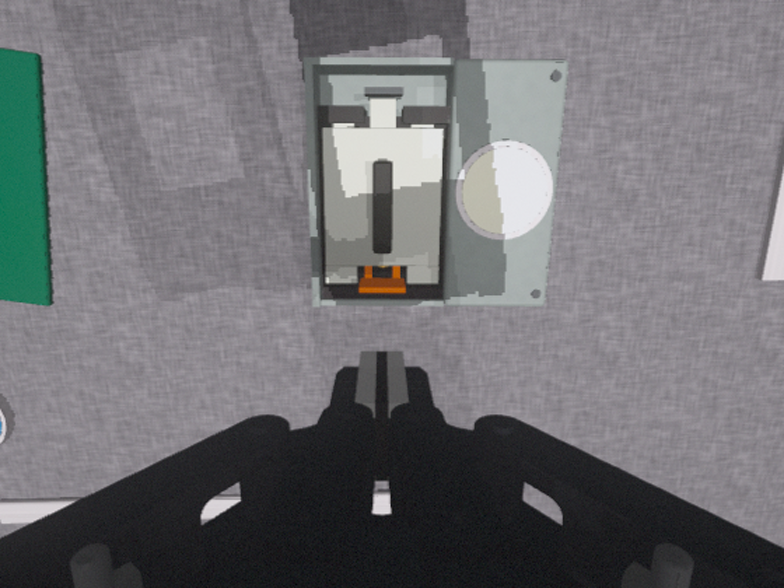

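The wrist view shows the handle top spanning (373–391, 160–253), the tab top with its outer edge at (359–406, 293), and the box corners at about (306,60), (566,60), (313,305) and (546,305).

```bash
cat > d.py <<'E'
from h import *
f=F("w1"); k=560/784
g=lambda u,v,z: f.px(u*k,v*k,z).round(1)
print("handle",g(373,160,65),g(391,160,65),g(373,253,65),g(391,253,65))
print("tab outer",g(359,293,66),g(406,293,66))
print("box",g(306,60,45),g(566,60,45),g(313,305,45),g(546,305,45))
print("plate",g(322,127,43),g(444,127,43),g(325,283,43),g(440,283,43))
P=f.P;hsv=cv2.cvtColor(f.im,cv2.COLOR_RGB2HSV);m=(cv2.inRange(hsv,(3,120,60),(18,255,255))>0)
q=P[m];print(m.sum(),q.min(0),q.max(0)); 
for u,v in [(380,290),(382,205),(350,220),(470,280)]:print(f.px(u*k,v*k).round(1))
print("handle plane",np.median(P[int(170*k):int(245*k),int(378*k):int(387*k)].reshape(-1,3),0))
E
python3 d.py
```

```text
handle [506. 168.  65.] [506.3 178.6  65. ] [561.6 166.5  65. ] [561.9 177.7  65. ]
tab outer [586.9 157.   66. ] [587.5 186.8  66. ]
box [447.4 129.2  45. ] [450.9 284.8  45. ] [600.3 124.1  45. ] [603.9 283.4  45. ]
plate [485.4 136.4  43. ] [487.1 212.5  43. ] [585.5 132.9  43. ] [587.3 211.   43. ]
494 [574.51124167 155.25385611  20.15974457] [593.37194902 186.80870018  68.04374704]
[585.3 170.3  65.6]
[532.3 172.8  65. ]
[543.4 151.6  42.8]
[585.5 231.2  43.8]
handle plane [532.83947282 172.45792835  65.1353533 ]
```

```bash
cat > e.py <<'E'
from h import *
f=F("w1");k=560/784
for u,v in [(368,354),(368,380),(350,375)]: print("tip",f.px(u*k,v*k).round(1))
R=rot(flip=-1); ux=R[:,0]*-1; 
ctrl.move_l([630,171,180],R,vel=150)
ctrl.move_l([630,171,82],vel=120)
ctrl.hold(.3); F0=sensors.read_state()["force"]
hit=ctrl.move_l([590,171.9,82],vel=25,threshold=2)
ctrl.hold(.2);s=sensors.read_state(); print(hit,s["eef_pos"].round(2),(s["force"]-F0).round(2),s["t"])
np.save("F0.npy",F0)
E
python3 e.py
```

```text
tip [564.4 167.4 221. ]
tip [564.3 167.9 239.6]
tip [567.9 162.2 228.4]
True [596.89 171.73  81.62] [2.19 0.86 1.47] 7.3
```

```bash
cat > p.py <<'E'
from h import *
F0=np.load("F0.npy");s=sensors.read_state();p=np.array(s["eef_pos"]);p[2]=82;x0=p[0];log=[]
ux=np.array([np.cos(YAW),np.sin(YAW),0])
def fx(): 
    s=sensors.read_state();return (s["force"]-F0),s["eef_pos"]
while x0-p[0]<22:
    f,e=fx(); n=f@ux
    if n>12.3: break
    p=p-ux*(0.5 if n<9.5 else 0.3); ctrl.move_l(p,vel=12); ctrl.hold(.05)
    log.append((round(x0-p[0],1),round(x0-e[0],1),*f.round(1)))
ctrl.hold(.3);f,e=fx();print(*log,sep="\n");print(f.round(2),e.round(2),p.round(2),sensors.read_state()["t"]);np.save("p.npy",p)
E
python3 p.py
```

```text
(np.float64(0.5), np.float64(0.0), np.float64(2.2), np.float64(0.9), np.float64(1.5))
(np.float64(1.0), np.float64(0.0), np.float64(2.5), np.float64(0.8), np.float64(-0.0))
(np.float64(1.5), np.float64(0.4), np.float64(4.1), np.float64(1.2), np.float64(-0.8))
(np.float64(2.0), np.float64(0.7), np.float64(5.3), np.float64(0.5), np.float64(-1.5))
(np.float64(2.5), np.float64(1.1), np.float64(6.2), np.float64(-0.0), np.float64(-1.7))
(np.float64(3.0), np.float64(1.6), np.float64(4.7), np.float64(0.5), np.float64(-1.6))
(np.float64(3.5), np.float64(2.1), np.float64(4.6), np.float64(0.5), np.float64(-1.6))
(np.float64(4.0), np.float64(2.4), np.float64(5.9), np.float64(0.1), np.float64(-0.9))
(np.float64(4.5), np.float64(2.6), np.float64(5.6), np.float64(0.7), np.float64(-2.0))
(np.float64(5.0), np.float64(2.9), np.float64(6.7), np.float64(0.2), np.float64(-1.9))
(np.float64(5.5), np.float64(3.2), np.float64(7.8), np.float64(0.5), np.float64(-2.9))
(np.float64(6.0), np.float64(3.4), np.float64(8.5), np.float64(0.0), np.float64(-2.9))
(np.float64(6.5), np.float64(3.7), np.float64(8.4), np.f
[... 803 characters left out ...]
t64(2.7))
(np.float64(11.3), np.float64(5.8), np.float64(10.4), np.float64(-0.3), np.float64(2.6))
(np.float64(11.6), np.float64(5.9), np.float64(10.2), np.float64(0.0), np.float64(3.5))
(np.float64(11.9), np.float64(6.1), np.float64(9.8), np.float64(-0.8), np.float64(2.7))
(np.float64(12.2), np.float64(6.2), np.float64(11.2), np.float64(-0.9), np.float64(2.7))
(np.float64(12.5), np.float64(6.3), np.float64(10.3), np.float64(-0.6), np.float64(3.0))
(np.float64(12.8), np.float64(6.5), np.float64(11.3), np.float64(0.7), np.float64(3.1))
(np.float64(13.1), np.float64(6.6), np.float64(10.4), np.float64(-0.5), np.float64(2.6))
[10.67 -0.9   3.32] [590.11 171.93  85.8 ] [583.79 172.02  82.  ] 16.3
```

```bash
cat > v.py <<'E'
from h import *
import sys
t=sys.argv[1]; a,_=grab("wrist",t); cv2.imwrite(f"pics/{t}b.png",cv2.resize(a[:,:,::-1],(784,588),interpolation=cv2.INTER_CUBIC))
f=F(t);P=f.P
for x in range(480,600,8):
    r=[]
    for lo,hi in((142,160),(186,204),(218,270)):
        m=(abs(P[...,0]-x)<4)&(P[...,1]>lo)&(P[...,1]<hi)&(P[...,2]>20)&(P[...,2]<60); r.append(round(float(np.median(P[m][:,2])),1) if m.sum() else None)
    print(x,r)
E
python3 v.py w2
```

```text
480 [44.4, 44.4, 44.8]
488 [43.2, 43.2, 44.8]
496 [43.5, 43.5, 45.1]
504 [43.8, 43.9, 47.3]
512 [44.2, 44.1, 47.6]
520 [44.5, 44.4, 47.8]
528 [44.8, 44.7, 47.7]
536 [45.1, 45.1, 47.7]
544 [45.5, 45.4, 47.6]
552 [45.7, 45.7, 46.7]
560 [46.0, 46.1, 44.9]
568 [46.3, 46.3, 44.8]
576 [46.6, 46.5, 44.8]
584 [44.9, 46.3, 44.8]
592 [44.7, 44.7, 44.8]
```

View pics/w2b.png

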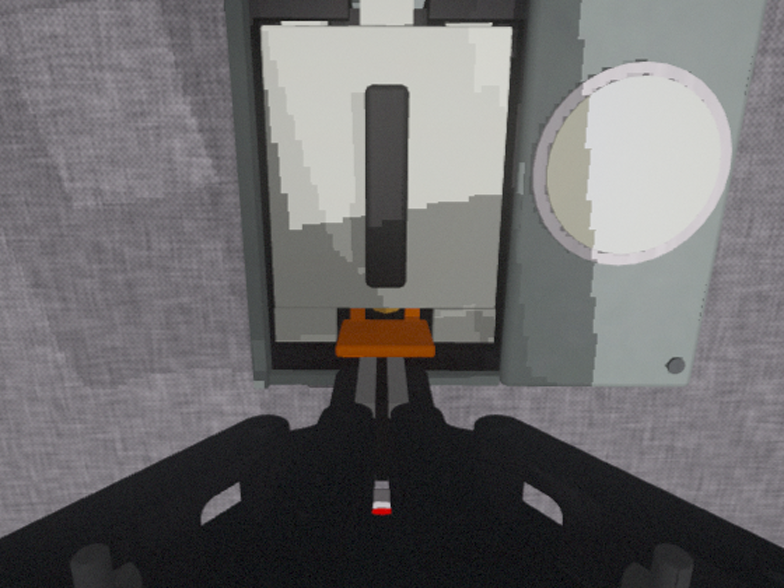

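The cover's tab edge has already risen about 3.6 mm with the finger, because the arm is compliant. The nose is therefore free. I keep pressing and move up with the tab.

```bash
cat > l.py <<'E'
from h import *
F0=np.load("F0.npy");p=np.load("p.npy");log=[]
ux=np.array([np.cos(YAW),np.sin(YAW),0])
n=None
for i in range(60):
    s=sensors.read_state();f=s["force"]-F0;e=s["eef_pos"];m=f@ux; n=m if n is None else .5*n+.5*m
    log.append((e.round(1).tolist(),f.round(1).tolist()))
    if e[2]>95.5 or m<3: break
    p=p-ux*np.clip((11-n)/4,-.4,.6); p[2]+=0.5; ctrl.move_l(p,vel=15); ctrl.hold(.04)
print(*log[::2],log[-1],sep="\n");print(p,sensors.read_state()["t"]);np.save("p.npy",p)
E
python3 l.py; python3 v.py w3
```

```text
([590.1, 171.9, 85.8], [10.8, 0.4, 3.0])
([590.0, 171.9, 86.7], [11.0, -0.9, 3.3])
([589.9, 171.9, 87.7], [10.4, -0.2, 3.5])
([589.6, 171.9, 88.6], [11.2, -0.5, 3.4])
([589.4, 172.0, 89.5], [10.7, -0.3, 3.2])
([589.1, 172.0, 90.5], [11.4, -1.1, 3.0])
([589.0, 172.0, 91.5], [10.7, 0.0, 2.7])
([588.7, 172.0, 92.4], [10.4, -0.2, 2.8])
([588.4, 172.0, 93.4], [10.3, 0.4, 3.7])
([588.1, 172.0, 94.1], [10.3, 0.4, 2.3])
([587.8, 172.0, 95.1], [10.3, 0.5, 1.8])
([587.6, 172.0, 95.6], [9.8, 0.3, 2.4])
[582.3544573  172.04934544  92.5       ] 22.475
480 [44.5, 44.6, 44.8]
488 [44.2, 44.1, 44.8]
496 [45.4, 45.2, 45.1]
504 [46.5, 46.4, 47.2]
512 [47.6, 47.4, 47.6]
520 [48.6, 48.5, 47.7]
528 [49.8, 49.6, 47.7]
536 [50.8, 50.8, 47.7]
544 [51.9, 51.9, 47.5]
552 [53.0, 52.9, 46.8]
560 [54.1, 54.0, 44.8]
568 [55.2, 55.0, 44.8]
576 [56.2, 56.1, 44.8]
584 [45.7, 56.5, 44.8]
592 [44.8, 44.8, 44.8]
```

```bash
cat > w.py <<'E'
from h import *
p=np.load("p.npy");ux=np.array([np.cos(YAW),np.sin(YAW),0])
ctrl.move_l(p+ux*7+[0,0,3.3],vel=20); ctrl.move_l(p+ux*30+[0,0,4],vel=60)
ctrl.move_l(p+ux*30+[0,0,60],vel=150)
ctrl.gripper_to(45,30)
ctrl.move_ptp([545,172.5,165],rot(flip=-1)); print(sensors.read_state()["t"])
E
python3 w.py; python3 v.py w4
```

```text
24.9917
480 [44.4, 44.5, 44.8]
488 [44.1, 44.0, 44.8]
496 [45.2, 45.0, 45.1]
504 [46.0, 46.0, 47.2]
512 [47.0, 47.0, 47.6]
520 [48.0, 47.8, 47.7]
528 [48.9, 48.9, 47.8]
536 [49.9, 49.8, 47.7]
544 [50.9, 50.8, 47.6]
552 [51.8, 51.8, 46.8]
560 [52.7, 52.7, 44.8]
568 [53.7, 53.6, 44.8]
576 [54.6, 54.6, 44.8]
584 [44.6, 54.6, 44.8]
592 [44.8, 44.7, 44.8]
```

View pics/w4b.png

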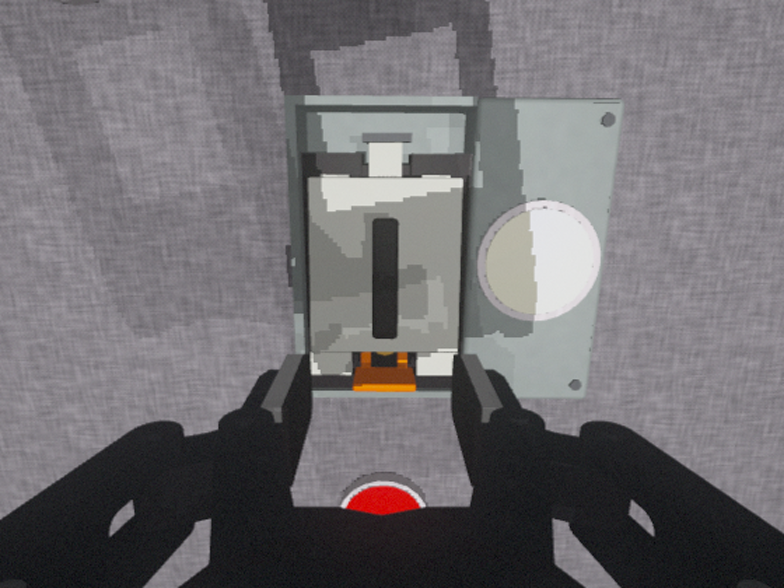

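```bash
cat > g.py <<'E'
from h import *
f=F("w4");k=560/784
H=f.P[int(222*k):int(334*k),int(377*k):int(393*k)].reshape(-1,3)
E=[f.px(u*k,v*k) for u,v in((385,222),(385,334))]; print(np.round(E,1))
pl=np.linalg.lstsq(np.c_[H[:,:2],np.ones(len(H))],H[:,2],rcond=None)[0]; print("slope",pl[:2])
pit=0.119; R=rot(pitch=pit,flip=-1); n=-R[:,2]
top=(E[0]+E[1])/2; print("top",top.round(1)); top[1]=np.median(H[:,1])
t=top+5*n
ctrl.move_l(t+60*n,R,vel=150)
hit=ctrl.move_l(t,vel=60,threshold=8); s=sensors.read_state();print(hit,s["eef_pos"].round(1),t.round(1),s["force"].round(1))
if not hit:
    ctrl.gripper_to(8,45); s=sensors.read_state();print(s["grip_width"],s["eef_pos"].round(1),s["force"].round(1),s["t"])
    np.save("t.npy",t)
E
python3 g.py; python3 v.py w5|head -0
```

```text
[[502.4 173.4  67.9]
 [553.1 172.5  75.1]]
slope [-0.04869514 -0.21124033]
top [527.8 173.   71.5]
False [527.6 172.4  76.9] [527.2 172.3  76.4] [-0.2  0.2  0.4]
10.604787078893708 [527.7 173.   77. ] [-0.2  2.7  2. ] 26.9917Exception ignored on flushing sys.stdout:
BrokenPipeError: [Errno 32] Broken pipe
```

View pics/w5b.png

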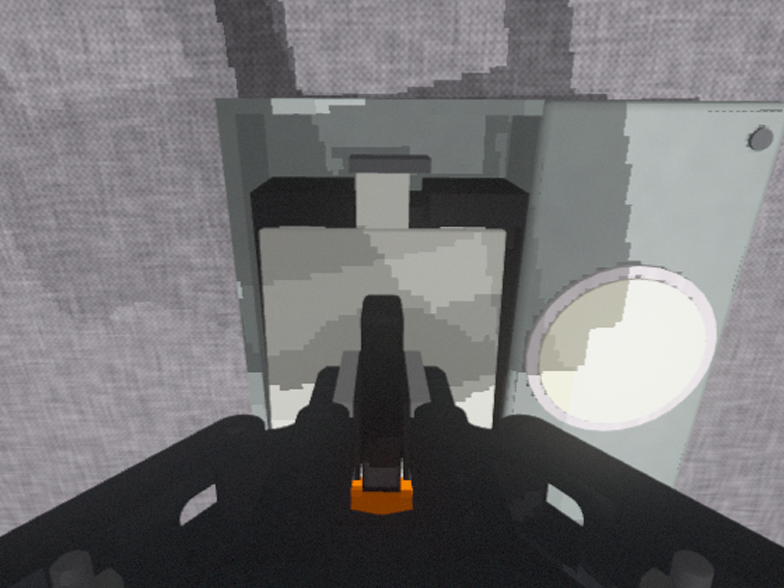

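```bash
cat > o.py <<'E'
from h import *
s=sensors.read_state();p=np.array(s["eef_pos"]);p=np.load("t.npy")+[0,.5,0];R=rot(pitch=.119,flip=-1);ax=-R[:,0]
for d,u in((5,.5),(10,1.5),(15,3.5),(19,7)):
    h=ctrl.move_l(p+ax*d+[0,0,u],vel=40,threshold=15); s=sensors.read_state();print(h,s["eef_pos"].round(1),s["force"].round(1),s["grip_width"])
    if h: break
else:
    h=ctrl.move_l(p+ax*19+[0,0,40],vel=60,threshold=15);s=sensors.read_state();print(h,s["eef_pos"].round(1),s["force"].round(1),s["grip_width"],s["t"])
    if not h:
        ctrl.move_l(p+ax*19+[0,0,130],rot(flip=-1),vel=150); ctrl.hold(.3); s=sensors.read_state();print(s["eef_pos"].round(1),s["force"].round(1),s["t"])
grab("scene","sc1"); a,_=grab("wrist","w6")
b=F("sc1").im[100:240,270:450]; cv2.imwrite("pics/m1.png",np.hstack([cv2.resize(b,(400,311)),cv2.resize(a,(400,311))])[:,:,::-1])
E
python3 o.py
```

```text
False [532.  172.9  77.4] [-2.3  3.5  1.2] 10.699361703143808
False [537.2 172.7  78.8] [-0.6  4.1 -1. ] 10.7967908558702
False [542.6 172.4  81.8] [-0.2  3.6 -1.9] 10.717892473009773
False [547.1 171.8  86.4] [-0.3 -0.7 -1.9] 11.036810459740437
False [545.9 172.4 118.8] [ 0.2 -1.  -0.5] 10.817944165158433 28.8833
[545.4 172.3 207.7] [-0.1 -0.1 -1.5] 29.9333
```

View pics/m1.png

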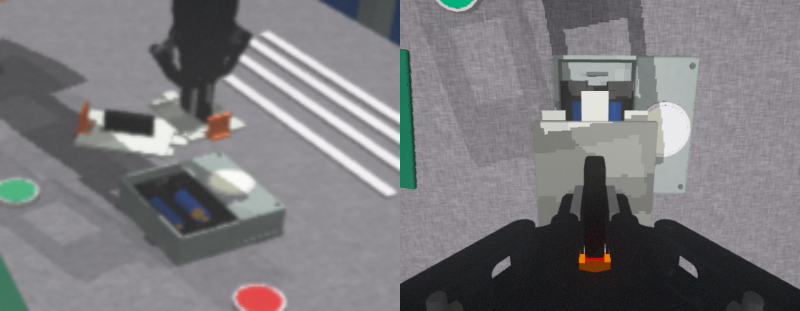

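```bash
cat > pl.py <<'E'
from h import *
def plate(tag,z0,z1):
    f=F(tag);k=560/800*1; P=f.P; m=(P[...,2]>z0)&(P[...,2]<z1)&(f.im.min(-1)>110)&(np.abs(P[...,0]-515)<25)
    q=P[m]; c=np.linalg.lstsq(np.c_[q[:,:2],np.ones(len(q))],q[:,2],rcond=None)[0]; return len(q),c[:2].round(4),np.median(q,0).round(1)
print(plate("w6",160,200))
R=rot(flip=-1)
ctrl.move_ptp([505.5,-153,140],R); ctrl.hold(.3)
s=sensors.read_state();print(s["eef_pos"].round(1),s["force"].round(1),s["t"])
E
python3 pl.py
```

```text
(15837, array([0.0303, 0.0015]), array([513.3, 171.5, 179.8]))
[ 505.9 -152.2  140.2] [-0.6  0.5 -1.6] 31.6
```

```bash
cat > pd.py <<'E'
from h import *
R=rot(pitch=-.03,flip=-1); x,y=505.5,-153.3
ctrl.move_l([x,y,48],R,vel=90); ctrl.hold(.3); s=sensors.read_state();print(s["eef_pos"].round(1),s["force"].round(1))
h=ctrl.move_l([x,y,34],vel=12,threshold=3); ctrl.hold(.3); s=sensors.read_state();print(h,s["eef_pos"].round(1),s["force"].round(1),s["wrist_torque"].round(2),s["t"])
grab("wrist","w7"); f=F("w7");P=f.P
m=(P[...,2]>5)&(P[...,2]<30)&(f.im.min(-1)>110)&(abs(P[...,0]-475)<18)&(abs(P[...,1]+153)<30);q=P[m]
print(len(q),np.linalg.lstsq(np.c_[q[:,:2],np.ones(len(q))],q[:,2],rcond=None)[0][:2].round(4),np.median(q,0).round(1))
E
python3 pd.py
```

```text
[ 505.8 -153.5   48.5] [-1.3 -0.7 -1.7]
True [ 505.3 -153.3   39.9] [-0.1 -0.5  6.5] [-0.03 -0.23 -0.05] 34.1
9788 [-0.015   0.0004] [ 472.5 -151.5   12.4]
```

```bash
cat > r.py <<'E'
from h import *
R=rot(pitch=-.012,flip=-1); x,y=505.5,-153.3
ctrl.move_l([x,y,38],R,vel=10); ctrl.hold(.3); s=sensors.read_state();print(s["eef_pos"].round(1),s["force"].round(1))
ctrl.gripper_to(22); ctrl.hold(.2); ctrl.gripper_to(40)
ctrl.move_l([x,y,90],vel=80); ctrl.move_l([x,y,230],vel=150); ctrl.move_ptp([480,60,330],rot(flip=-1)); ctrl.hold(.3)
s=sensors.read_state();print(s["force"].round(1),s["t"])
a,_=grab("top","top2"); grab("scene","sc2")
cv2.imwrite("pics/top2b.png",cv2.resize(a[50:300,80:420],(784,576),interpolation=cv2.INTER_CUBIC)[:,:,::-1])
f=F("top2");hsv=cv2.cvtColor(f.im,cv2.COLOR_RGB2HSV);reg=np.zeros((420,560),np.uint8);reg[180:260,260:335]=255
m=cv2.inRange(hsv,(0,0,140),(179,60,255))&reg
c=max(cv2.findContours(m,0,2)[0],key=cv2.contourArea);r=cv2.boxPoints(cv2.minAreaRect(c));print(np.array([f.px(u,v,11) for u,v in r]).round(1))
q=f.P[m>0];print(np.percentile(q[:,2],[5,50,95]).round(1),np.linalg.lstsq(np.c_[q[:,:2],np.ones(len(q))],q[:,2],rcond=None)[0][:2].round(4))
g=F("top0")
for n,u,v in [("red",260,205),("blue",426,212),("dgreen",333,379),("strip",339,167)]:
    u,v=int(u/1.4),int(v/1.4); print(n,np.abs(g.im[v-35:v+35,u-70:u+70].astype(int)-f.im[v-35:v+35,u-70:u+70]).mean().round(1))
E
python3 r.py
```

```text
[ 505.6 -153.5   38.9] [-2.9  0.4  8. ]
[-0.2  0.1  0.2] 38.675
[[ 560.8 -114.9   11. ]
 [ 561.8 -191.5   11. ]
 [ 442.8 -192.4   11. ]
 [ 441.9 -116.1   11. ]]
[ 6.3 11.2 16. ] [-0.2543  1.192 ]
red 2.9
blue 2.7
dgreen 18.4
strip 2.6
```

View pics/top2b.png

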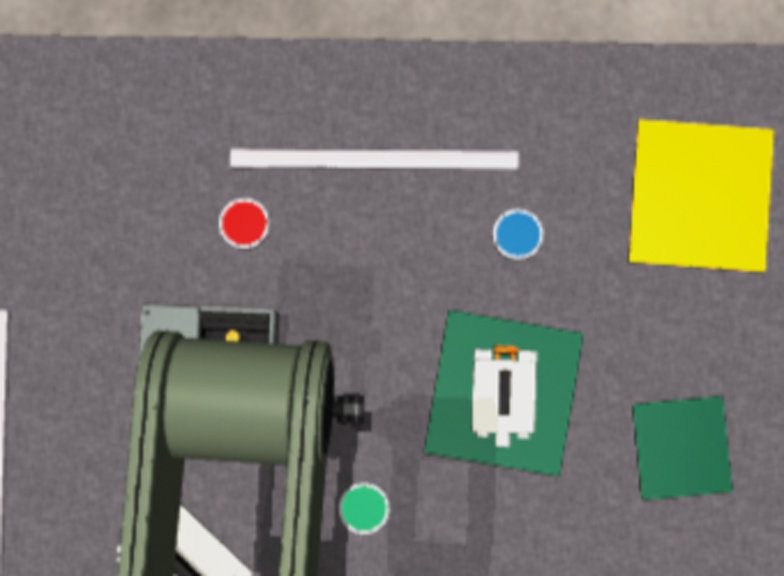

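The cover lies flat, handle up, in the middle of the larger green pad at crop pixel (504,392). The discs and the strip are in their original places, and the gripper is clear.

```bash
python3 -c "
from plant import ctrl,sensors
ctrl.hold(.3);print(sensors.read_state()['t']);ctrl.finish_job()"
```

```text
39.075
the job is handed in; nothing more can be done
```

The battery cover is off the light box and lies handle up on the larger green pad. I handed the job in at 39.1 s.

**What I did**
- **Tab:** I pressed it in with the closed fingers. Force readings stayed at about 12.5 N or less, against the 17 N crack limit. I kept it pressed while the edge rose from 38 to about 51 mm, then withdrew.
- **Cover:** I gripped it by the handle, drew it about 19 mm toward +x while lifting it free, and set it down with about 8 N of contact force.

**Last checks**
- **Position:** From the top camera, the plate's centre is about (510, -154), and the pad's centre is about (507, -153).
- **Flatness:** The median height of the plate's top was 11.2 mm, against 11 mm expected. The plane fit on that last top image was too noisy to confirm it is level, and I did not take another. Before I let go, the cover was tilted by 0.015 rad, and I corrected most of that.
- **Bystanders:** The red disc, blue disc and strip are unchanged in the images. The image-difference check flagged the green disc, but its pixel position is the same, so I put that down to the arm's shadow.

The arm gave way more than expected: while pressing, it sat about 6 mm short of its target in x and rose about 4 mm. The edge therefore began to lift during the press itself, with the tab still held in.

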